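# Shut and bolt the parts chest held open by a folding stay

## Task

The grey steel parts chest stands open, its lid propped by a folding steel stay locked straight. Push the stay's knee joint in towards the lid's hinge until it breaks and folds, then lower the lid gently, without slamming it, until it is fully shut, and only then push the bolt on the chest's front home so that it locks the lid. Leave the two loose lamp holders and the tape roll beside the chest where they are.

Things in the scene. Friction and masses are not known exactly. Their poses are not given: they have to be found in the camera images.
- chest: Open painted steel box 260 (x) x 210 (y) x 115 mm high, 5 mm walls, screwed down, turned by up to 0.3 rad. Origin: centre of its underside. x runs along the hinge line to the far end, y from the front wall (bolt) on the robot's right to the hinge wall on its left, z up. Holds ceramic lamp holders up to 64 mm above the table.
- hinge (a point): Point on the lid's hinge axis, at the middle of its length, on top of the hinge wall, 115 mm above the table; axes as the chest's. From here the front wall's outer face is at y = -210 mm, the end walls at x = -130 and +130 mm.
- lid_edge (a point): Point on the lid's outer (top) face, mid-length, 190 mm from the hinge and 20 mm from the free edge. The lid is a flat steel plate 260 x 210 x 8 mm, 0.4 to 0.6 kg, its underside on the hinge axis, its outer face clear to push on. Axes turn with it: z outer normal, y towards the hinge. A keeper eye for the bolt hangs under the free edge at x = +45 mm.
- stay_foot (a point): Lower pivot of the stay, inside the chest's far end wall, at x = +105, y = -185, z = -25 mm from the hinge point; axes as the chest's. The stay is two flat steel bars in one upright plane, 104 mm pivot to pivot, 15 mm wide: from this pivot to the knee, and on to a bracket under the lid 170 mm from the hinge.
- knee_pin (a point): Middle of the finger bar at the knee: a cross pin 18 mm in diameter along chest x, from the steel bars 50 mm inwards; this point is at x = +79 mm from the hinge point. Locked, it is 67 mm above the chest's rim and 136 mm from the hinge towards the front. It swings 104 mm about the stay foot: pushed from the front towards the hinge and down, with about 3 to 8 N, it passes straight and folds into the chest. Axes turn with the upper bar.
- lid (a joint): Lid angle, rad: 0 shut, 1.15 propped open as at the start; grows upwards. The hinge is stiff with friction, so once the knee is broken the lid stays where it is left and must be pushed down (about 3 to 12 N near its free edge).
- knee (a joint): Fold of the stay's knee, rad: 3.04 locked against its stop (the start), 2.92 exactly straight, falling as the knee folds, 0 with the lid shut. Above 2.92 the lid cannot be lowered; at 2.5 the knee is well broken and pushing the lid folds it on. It is a friction joint and stays where left.
- bolt (a joint): Slide of the bolt along chest +x, m: 0 drawn back, 0.030 fully home (end stop). It starts between 0 and 0.006; friction about 2.5 N. With the lid shut it passes through the lid's keeper eye.
- bolt_knob (a point): Centre of the bolt's upright round knob, 14 mm in diameter and 30 mm high (113 to 143 mm above the table), standing free 32 mm out from the chest's front wall. It moves with the bolt towards chest +x, away from the robot; push it from its near side. Two saddles that carry the bolt below it, 108 mm high, lie between the knob and the wall. Axes are the chest frame.
- holder_a: White ceramic lamp holder, loose, 38 mm in diameter and 42 mm high, standing on the table in front of the chest; origin at the centre of its underside. To be left alone.
- holder_b: Smaller white ceramic lamp holder, loose, 32 mm in diameter and 36 mm high, standing on the table in front of the chest; origin at the centre of its underside. To be left alone.
- tape: Roll of clear tape, loose, 96 mm in diameter and 22 mm high, lying on the table behind the hinge wall; origin at the centre of its underside. To be left alone.

How it is judged:
By the outcome, as a careful person would: the job done as asked, in the order asked, and still so for the second after the job is handed in, with the robot touching nothing.
It also fails if it takes over 56 s, if anything falls off the work surface, if the arm or the gripper's body presses on something with over 40 N, if the wrist force passes 120 N, or if a joint passes its speed limit or range.

## Robot

A 6-joint arm with a two-finger parallel gripper is mounted at the origin on the work surface. World frame = base frame: x ahead of the robot, y to its left, z up, the work surface at z = 0. Lengths are in m, angles in rad, forces in N, time in s.
With the tool pointing down it reaches from about 0.35 to 0.775 m from the base axis. Payload 7.3 kg.
Tool frame: the origin (TCP) lies on the centre line of the jaws, within the pads' length; the fingertips stand tip_reach ahead of it and the grasp point (between the pads) lies 6 mm ahead of it (tip_reach is the distance from the TCP to the fingertips, in m); x points along the fingers, y is the direction in which the jaws open and shut, and the axes are right-handed (so a half turn about x gives the same grasp; the last joint's range is limited). The gripper opens to 92 mm and grips with 3 to 60 N. Pads are 19 mm wide; open, the fingers measure 130 mm over their backs; the gripper's body (75 mm by 190 mm) begins 47 mm behind the grasp point.
Start: joints at [1.129, 0.342, 1.524, -0, 1.275, -0.146], TCP at [0.153, 0.502, 0.216] pointing down, gripper open.
Joint ranges: [-2.53, 2.53], [-0.77, 2.02], [0.04, 2.7], [-1, 4.14], [0.28, 2.66], [-3.11, 3.11]. Speed limits (rad/s): [2.57, 2.57, 3.14, 3.14, 3.14, 3.14].

## Interface

Orientations are given as [roll, pitch, yaw] about the fixed x, y, z axes, in that order (R = Rz(yaw) Ry(pitch) Rx(roll)).
In Python, from cell import observe, read_camera, get_calibration, hand_in, tip_reach gives the robot as it stands. The module is installed in compiled form; this text tells all that it offers.
- The arm moves only by the shell command python3 -m crank 'ROWS' [FORCE]. ROWS is JSON, a list of rows, each an object of numbers: "fingers": the opening, from -1 (shut) to 1 (fully open); "tx", "ty", "tz": the shift along the tool's x, y, z in units of 40 mm (1.0 is 40 mm); "roll": the turn about the tool's x in units of 10 degrees (1.0 is 10 degrees). In form: [{"fingers": .., "tx": .., "ty": .., "tz": .., "roll": ..}, ...]. A call has exactly 8 rows; each row is the pose to reach, as a shift and turn from the pose commanded when the call began, along the tool's axes at that moment; what a row does not reach only later rows make up. A row lasts 1/8 s, in which the tool goes at most 62.5 mm and 10.7 degrees, less where a joint would pass 70% of its speed; a pose out of reach is approached as far as the arm can. A call with a gripper value outside its range is refused whole. The fingers move at their own pace and stop on an object; FORCE is the grip in N (left out, the last holds). Time passes only in rows, so rows that repeat a pose let the fingers close, or fill a call up. It gives the time, the measured TCP pose, the force and the opening at its end, in the units of the state.
- observe(): the state, without advancing time (a new reading comes with each control period).
- read_camera(name): name is "side" or "top" or "wrist"; returns (picture, depth): 480x640x3 uint8, red, green, blue; 480x640 float32, m along the optical axis (not along the pixel's ray), 0 where there is no reading.
- get_calibration(name): a dict with "vertical_fov" (degrees; the focal length in pixels is half the picture's height over the tangent of half this angle, whatever the lens; pixels are square), "cx", "cy" (the principal point, pixels), "dist_coeffs" ([k1, k2, p1, p2, k3] as OpenCV has them; the pictures are not rectified), "pose" (4x4, takes a point from camera to world coordinates); the wrist camera has in their place "T_tool_cam" (4x4, takes a point from camera to tool coordinates, whose origin is the TCP and whose axes are the tool frame's). Camera axes: x right, y down, z forward; pixel columns grow to the right and rows downward; lengths in m; the calibration is good to about 2 mm. A picture is of the moment at which its call begins: read the wrist's pose just before it. get_calibration takes no time and is no camera call.
- hand_in(): hands the job in, once; it reports no verdict.
The state is a dict: "time": time; "qpos": joint angles; "qvel": joint speeds; "joint_efforts": joint torques, N m; "tool_pos": TCP position; "tool_rot": TCP orientation; "contact_force": force on the tool from outside, world axes, zero at the start; "torque": the same for the moment, N m; "opening": finger opening in m.
Only numpy, scipy, OpenCV 4.12 (cv2) and the standard library are available. Lean on these libraries where they do the work, as an engineer would, in place of code of your own. Each camera call takes 0.05 s, during which the arm holds its last target. There are 200 camera calls.

## Working session

There is one attempt and no reset: what is moved stays moved. The work goes in short steps, Python scripts to look and compute and a shell command to move; the robot and the scene stay as the last step left them, time stands still between calls to the robot, and variables do not carry over. Pictures are saved under pics/ and viewed, about 8 in all and at most 12, crops included, and the job is handed in when it is done.

```bash
mkdir -p pics; cat > h.py <<'E'
import numpy as np, cv2
from cell import *
from scipy.spatial.transform import Rotation as R
def cam(n):
    s=observe(); p,d=read_camera(n); c=get_calibration(n)
    f=240/np.tan(np.radians(c["vertical_fov"])/2)
    K=np.array([[f,0,c["cx"]],[0,f,c["cy"]],[0,0,1]]); D=np.array(c["dist_coeffs"],float)
    if "pose" in c: T=np.array(c["pose"])
    else:
        T=np.eye(4); T[:3,:3]=R.from_euler('xyz',s["tool_rot"]).as_matrix(); T[:3,3]=s["tool_pos"]; T=T@np.array(c["T_tool_cam"])
    return p,d,K,D,T
def cloud(d,K,D,T):
    v,u=np.mgrid[:480,:640]
    n=cv2.undistortPoints(np.stack([u,v],-1).reshape(-1,1,2).astype(float),K,D).reshape(480,640,2)
    P=np.concatenate([n*d[...,None],d[...,None]],-1)@T[:3,:3].T+T[:3,3]
    P[d==0]=np.nan
    return P
def save(n,p): cv2.imwrite(n,p[...,::-1])
E
python3 - <<'E'
from h import *
print(observe(), tip_reach if not callable(tip_reach) else tip_reach())
for n in("side","top"):
    a=cam(n); save(f"pics/{n}0.png",a[0]); np.savez(f"{n}0.npz",p=a[0],P=cloud(*a[1:])); print(n,a[4].round(3).tolist(),a[2][0,0])
E
```

```text
{'time': 0.0, 'qpos': array([ 1.12899680e+00,  3.42723013e-01,  1.52502308e+00, -1.75703968e-05,
        1.27540548e+00, -1.45993196e-01]), 'qvel': array([ 0.00085467, -0.00167824, -0.00049897,  0.00166841,  0.00059045,
        0.00202798]), 'joint_efforts': array([-4.00364224e-04, -4.31240201e+01, -2.44222194e+01,  7.16801430e-02,
        5.58350596e-02, -1.24505614e-04]), 'tool_pos': array([0.15283794, 0.50181031, 0.21484272]), 'tool_rot': array([-1.70601235,  1.56923732, -2.00181354]), 'contact_force': array([-0.31088238,  0.28811311, -0.15455335]), 'torque': array([-0.0266992 ,  0.0155942 ,  0.00318755]), 'opening': 0.09143894325308752} 0.025
side [[0.884, 0.384, -0.268, 0.885], [0.468, -0.72, 0.512, -0.539], [0.003, -0.578, -0.816, 1.014], [0.0, 0.0, 0.0, 1.0]] 573.5137218819318
top [[-0.015, -0.984, 0.178, 0.404], [-1.0, 0.012, -0.022, 0.039], [0.019, -0.178, -0.984, 1.011], [0.0, 0.0, 0.0, 1.0]] 611.3962527817375
```

View pics/side0.png

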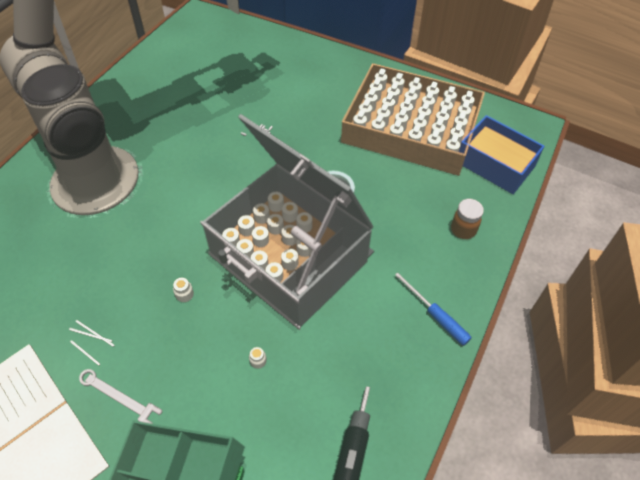

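View pics/top0.png

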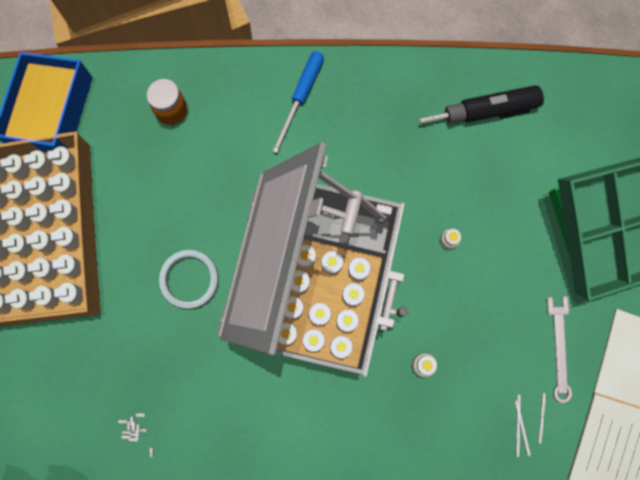

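The side view shows the chest open, with the stay and pin near (305,238) and the bolt at (240,265). The top view shows the front rim running (365,372)-(402,203), the dark knob at (403,312), the holders at (452,238) and (425,365), and the tape at (188,279).

```bash
cat > fit.py <<'E'
from h import *
from scipy.optimize import least_squares
Z=np.load("top0.npz"); P=Z["P"]; S=np.load("side0.npz")["P"]
L=P[190:320,255:300].reshape(-1,3); L=L[L[:,2]>.15]
c=L.mean(0); n=np.linalg.svd(L-c)[2][2]; n*=np.sign(n[2])
print("lid normal",n,"tilt",np.arccos(n[2]),"yaw from normal",np.arctan2(-n[0],n[1]) if n[1]>0 else np.arctan2(n[0],-n[1]))
print("knob px",[P[v,u].round(3).tolist() for v,u in((311,402),(313,404),(312,403))])
print("pin px",P[205:222:4,352].round(3).tolist())
for nm,A,box in(("top",P,(150,390,270,420)),("side",S,(120,340,190,390))):
    Q=A[box[0]:box[1],box[2]:box[3]].reshape(-1,3)
    q=Q[(abs(Q[:,2]-.115)<.006)][:,:2]
    # loss: distance of rim points to rim centrelines of front and end walls
    def loc(x): 
        w=x[2]; d=q-x[:2]; return d@[np.cos(w),np.sin(w)],d@[-np.sin(w),np.cos(w)]
    def res(x):
        X,Y=loc(x); return np.minimum.reduce([np.hypot(Y+.2075,np.maximum(abs(X)-.13,0)),np.hypot(abs(X)-.1275,np.maximum(0,np.maximum(-Y-.21,Y)))])
    best=None
    for w in np.arange(-.4,.41,.1):
      for k in range(3):
        r=least_squares(res,[.40+.03*(k-1),.10,w],loss="soft_l1",f_scale=.003)
        if best is None or r.cost<best.cost: best=r
    print(nm,len(q),best.x.round(4),"median res",np.median(res(best.x)),best.cost)
for nm,A in(("top",P),("side",S)):
  # overlay
  cc=get_calibration(nm); f=240/np.tan(np.radians(cc["vertical_fov"])/2); K=np.array([[f,0,cc["cx"]],[0,f,cc["cy"]],[0,0,1]]); T=np.linalg.inv(cc["pose"])
  pass
E
python3 fit.py
```

```text
lid normal [0.22428963 0.87732363 0.42426102] tilt 1.1326506594911903 yaw from normal -0.2502911702478153
knob px [[0.457, -0.1, 0.146], [0.454, -0.103, 0.143], [0.456, -0.102, 0.144]]
pin px [[0.601, -0.029, 0.191], [0.595, -0.029, 0.192], [0.591, -0.029, 0.189], [0.584, -0.028, 0.191], [0.579, -0.028, 0.191]]
top 1595 [ 0.5447  0.1231 -0.248 ] median res 0.0018087272066029392 0.007569793563244712
side 1842 [ 0.5457  0.123  -0.2439] median res 0.002399263920185371 0.08226787310500717
```

Both cameras agree: hinge at (0.545, 0.123), yaw -0.246, and the knee and knob land within 3 mm of the given sizes. Before the knee push I need to know how far the keeper eye sticks out, since the gripper's body has to clear it.

```bash
python3 - <<'E'
from h import *
w=-.246; ex=np.array([np.cos(w),np.sin(w),0]); ey=np.array([-np.sin(w),np.cos(w),0]); H=np.array([.545,.123,.115])
for nm in("top","side"):
    P=np.load(nm+"0.npz")["P"]-H; C=np.stack([P@ex,P@ey,P[...,2]],-1)
    y,z=C[...,1],C[...,2]
    th=1.14; r=-y*np.cos(th)+z*np.sin(th); o=y*np.sin(th)+z*np.cos(th)
    m=(r>.180)&(r<.23)&(o<-.006)&(o>-.06)&(abs(C[...,0])<.08)
    print(nm,m.sum(),[ (np.nanpercentile(a[m],[2,50,98]).round(3)) for a in(C[...,0],r,o,y,z)] if m.sum() else "")
    m=(abs(C[...,0]-.08)<.06)&(y<-.09)&(y>-.16)&(z>.04)&(z<.10)
    print("knee",C[m].round(3)[::12].tolist()[:14])
s=np.load("side0.npz")["p"][100:330,190:390]; t=np.load("top0.npz")["p"][140:390,210:420]
save("pics/crop.png",np.hstack([cv2.resize(s,(400,460)),cv2.resize(t,(400,460))]))
a=cam("wrist"); save("pics/w0.png",a[0])
r=R.from_euler('xyz',observe()["tool_rot"]).as_matrix(); print(r.round(3)); print(get_calibration("wrist")["T_tool_cam"])
E
```

```text
top 71 [array([0.042, 0.043, 0.046]), array([0.212, 0.217, 0.229]), array([-0.029, -0.019, -0.007]), array([-0.119, -0.108, -0.097]), array([0.183, 0.19 , 0.198])]
knee [[0.102, -0.105, 0.097], [0.102, -0.113, 0.095], [0.112, -0.132, 0.076], [0.104, -0.124, 0.093], [0.102, -0.114, 0.084], [0.105, -0.13, 0.088], [0.102, -0.119, 0.086], [0.108, -0.136, 0.076], [0.102, -0.126, 0.086], [0.11, -0.143, 0.07], [0.104, -0.136, 0.081], [0.102, -0.13, 0.078], [0.111, -0.147, 0.059], [0.104, -0.141, 0.073]]
side 67 [array([0.043, 0.048, 0.049]), array([0.21 , 0.216, 0.229]), array([-0.028, -0.018, -0.007]), array([-0.12 , -0.107, -0.096]), array([0.18 , 0.19 , 0.197])]
knee [[0.106, -0.103, 0.098], [0.106, -0.105, 0.094], [0.056, -0.138, 0.076], [0.105, -0.11, 0.093], [0.07, -0.131, 0.078], [0.062, -0.138, 0.076], [0.106, -0.119, 0.097], [0.069, -0.135, 0.075], [0.106, -0.114, 0.088], [0.074, -0.134, 0.076], [0.104, -0.111, 0.081], [0.077, -0.133, 0.075], [0.062, -0.141, 0.066], [0.084, -0.133, 0.078]]
[[-0.     0.291  0.957]
 [-0.001  0.957 -0.291]
 [-1.    -0.001 -0.   ]]
[[-4.10462567e-04 -2.91469719e-01  9.56579968e-01 -1.68780494e-01]
 [ 9.99999892e-01 -3.28143128e-04  3.29108645e-04  6.85960109e-04]
 [ 2.17969939e-04  9.56579999e-01  2.91469822e-01 -7.90912717e-02]
 [ 0.00000000e+00  0.00000000e+00  0.00000000e+00  1.00000000e+00]]
```

View pics/crop.png

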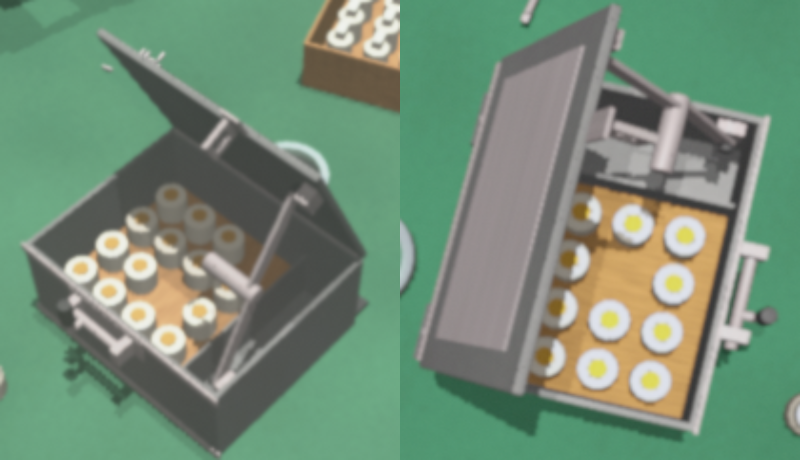

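The eye spans x 42–50 mm and reaches y = -120 mm at world z ≈ 0.295. I'll push the pin with one finger of the open gripper, keeping the gripper's centre off the chest's far end so its body misses the eye. First I'll move there at a safe height.

```bash
cat > go.py <<'E'
from h import *; import sys
w=-.246; ex=np.array([np.cos(w),np.sin(w),0]); ey=np.array([-np.sin(w),np.cos(w),0]); ez=np.array([0,0,1.]); H=np.array([.545,.123,0])
def where():
    s=observe(); Rm=R.from_euler('xyz',s["tool_rot"]).as_matrix(); p=np.array(s["tool_pos"]); d=p-H
    return s,Rm,p,np.array([d@ex,d@ey,d[2]])*1000
def delta(x,y,ztip,yaw=None): # chest mm, tip height mm above table
    s,Rm,p,c=where(); t=H+ex*x/1000+ey*y/1000+ez*(ztip/1000+.025)
    f=s["contact_force"]
    print("t",round(s["time"],2),"TCP chest mm",c.round(1),"tip z",round(c[2]-25,1),"q",np.round(s["qpos"],2),"F chest",np.round([f@ex,f@ey,f[2]],1),"open",round(s["opening"],4))
    print("  tx ty tz",(Rm.T@(t-p)/.04).round(2),"toolY yaw vs chest deg",round(np.degrees(np.arctan2(Rm[:,1]@ey,Rm[:,1]@ex)),1))
if __name__=="__main__": delta(*map(float,sys.argv[1:4]))
E
python3 -m crank '[{"fingers":1,"tx":-1.5,"ty":0,"tz":0,"roll":-1},{"fingers":1,"tx":-3,"ty":-0.6,"tz":1,"roll":-2},{"fingers":1,"tx":-4.2,"ty":-1.4,"tz":2,"roll":-3},{"fingers":1,"tx":-4.2,"ty":-2.2,"tz":3.2,"roll":-4},{"fingers":1,"tx":-4.2,"ty":-3,"tz":4.4,"roll":-5},{"fingers":1,"tx":-4.2,"ty":-3.8,"tz":5.6,"roll":-6},{"fingers":1,"tx":-4.2,"ty":-4.5,"tz":6.8,"roll":-7},{"fingers":1,"tx":-4.2,"ty":-5.2,"tz":8,"roll":-8}]'; python3 go.py 145 -179 350
```

```text
time: 1.15
tool_pos: [0.3771, 0.2342, 0.3834]
tool_rot: [0.72, 1.571, 1.74]
contact_force: [0.4, 0.9, 0.5]
opening: 0.0917
t 1.15 TCP chest mm [-189.9   67.   383.4] tip z 358.4 q [ 0.38  0.11  1.37  0.    1.66 -2.21] F chest [0.1 0.9 0.5] open 0.0917
  tx ty tz [ 0.21 -9.83 -3.35] toolY yaw vs chest deg 162.5
```

```bash
python3 -m crank '[{"fingers":1,"tx":0,"ty":-1.3,"tz":-0.4,"roll":-0.5},{"fingers":1,"tx":0,"ty":-2.6,"tz":-0.9,"roll":-0.9},{"fingers":1,"tx":0,"ty":-4,"tz":-1.3,"roll":-0.9},{"fingers":1,"tx":0,"ty":-5.4,"tz":-1.8,"roll":-0.9},{"fingers":1,"tx":0,"ty":-6.8,"tz":-2.2,"roll":-0.9},{"fingers":1,"tx":0,"ty":-8.2,"tz":-2.8,"roll":-0.9},{"fingers":1,"tx":0,"ty":-9.5,"tz":-3.2,"roll":-0.9},{"fingers":1,"tx":0,"ty":-9.5,"tz":-3.2,"roll":-0.9}]'; python3 - <<'E'
from go import *
delta(145,-179,250)
s,Rm,p,c=where()
for n in("side","top"):
    a=cam(n); P=(cloud(*a[1:])-p)@Rm
    m=(abs(P[...,1])<.16)&(abs(P[...,2])<.13)&(P[...,0]<.03)&(P[...,0]>-.2)
    if n=="side": save("pics/side1.png",a[0][0:330,100:500])
    for x0 in(.02,0,-.02,-.035,-.045,-.055,-.07,-.09,-.12,-.15):
        k=m&(abs(P[...,0]-x0)<.008)
        if k.sum()>3: print(n,x0,k.sum(),"y",P[k][:,1].min().round(3),P[k][:,1].max().round(3),"z",P[k][:,2].min().round(3),P[k][:,2].max().round(3))
E
```

```text
time: 2.15
tool_pos: [0.6328, -0.0774, 0.3798]
tool_rot: [1.827, 1.566, 2.994]
contact_force: [-0.1, -0.2, -0.6]
opening: 0.0918
t 2.15 TCP chest mm [ 133.9 -172.9  379.8] tip z 354.8 q [-0.24  0.53  0.79 -0.    1.83 -2.98] F chest [-0.  -0.2 -0.6] open 0.0918
  tx ty tz [ 2.62 -0.31 -0.1 ] toolY yaw vs chest deg 171.0
side -0.02 161 y -0.064 0.059 z -0.012 0.01
side -0.035 171 y -0.065 0.062 z -0.013 0.01
side -0.045 105 y -0.064 0.064 z -0.013 0.009
side -0.055 61 y 0.044 0.062 z -0.013 0.009
side -0.07 49 y -0.088 0.05 z -0.015 0.028
side -0.09 920 y -0.089 0.088 z -0.038 0.035
side -0.12 3035 y -0.097 0.095 z -0.039 0.037
side -0.15 429 y -0.052 0.016 z -0.028 0.023
top -0.09 188 y -0.017 0.047 z -0.032 0.03
top -0.12 1613 y 0.002 0.073 z -0.027 0.025
top -0.15 52 y 0.015 0.019 z -0.026 0.021
```

View pics/side1.png

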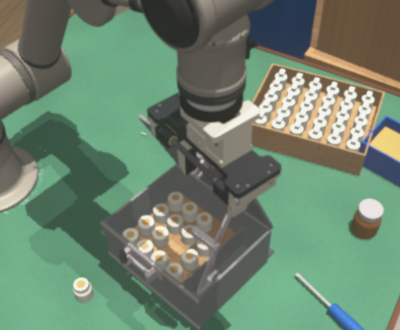

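The real wide body starts about 70 mm behind the TCP, so there is more clearance than the text suggested. The image shows the gripper clear above the chest's far end. Now I'll go down in front of the pin.

```bash
python3 -m crank '[{"fingers":1,"tx":0.3,"ty":-0.25,"tz":-0.2,"roll":0.2},{"fingers":1,"tx":1,"ty":-0.25,"tz":-0.3,"roll":0.2},{"fingers":1,"tx":1.8,"ty":-0.25,"tz":-0.3,"roll":0.2},{"fingers":1,"tx":2.6,"ty":-0.25,"tz":-0.3,"roll":0.2},{"fingers":1,"tx":3.4,"ty":-0.25,"tz":-0.3,"roll":0.2},{"fingers":1,"tx":3.7,"ty":-0.25,"tz":-0.3,"roll":0.2},{"fingers":1,"tx":3.7,"ty":-0.25,"tz":-0.3,"roll":0.2},{"fingers":1,"tx":3.7,"ty":-0.25,"tz":-0.3,"roll":0.2}]'; python3 go.py 145 -184 160
```

```text
time: 3.25
tool_pos: [0.6365, -0.0888, 0.2372]
tool_rot: [-1.375, 1.568, -0.239]
contact_force: [-0.4, -0.5, -0.6]
opening: 0.0917
t 3.25 TCP chest mm [ 140.4 -183.2  237.2] tip z 212.2 q [-0.26  0.55  1.13  0.    1.46 -2.96] F chest [-0.2 -0.5 -0.6] open 0.0917
  tx ty tz [ 1.3  -0.11  0.  ] toolY yaw vs chest deg 169.2
```

```bash
python3 -m crank '[{"fingers":1,"tx":0.4,"ty":-0.1,"tz":0,"roll":0},{"fingers":1,"tx":0.8,"ty":-0.1,"tz":0,"roll":0},{"fingers":1,"tx":1.1,"ty":-0.1,"tz":0,"roll":0},{"fingers":1,"tx":1.3,"ty":-0.1,"tz":0,"roll":0},{"fingers":1,"tx":1.3,"ty":-0.05,"tz":0.1,"roll":0},{"fingers":1,"tx":1.3,"ty":-0.05,"tz":0.2,"roll":0},{"fingers":1,"tx":1.3,"ty":-0.03,"tz":0.3,"roll":0},{"fingers":1,"tx":1.3,"ty":-0.02,"tz":0.3,"roll":0}]'; python3 - <<'E'
from go import *
delta(145,-184,160)
a=cam("side"); save("pics/side2.png",cv2.resize(a[0][80:320,150:470],(640,480)))
E
```

```text
time: 4.25
tool_pos: [0.6419, -0.0778, 0.1839]
tool_rot: [-1.233, 1.57, -0.096]
contact_force: [-0.3, -0.1, -0.4]
opening: 0.0919
t 4.25 TCP chest mm [ 142.9 -171.1  183.9] tip z 158.9 q [-0.24  0.59  1.2   0.    1.35 -2.95] F chest [-0.2 -0.2 -0.4] open 0.0919
  tx ty tz [-0.03 -0.11 -0.31] toolY yaw vs chest deg 169.2
```

View pics/side2.png

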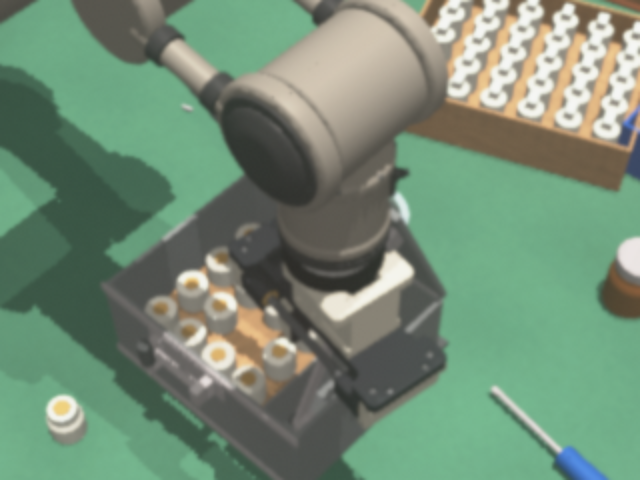

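No contact yet; the gripper straddles the stay as planned, though the arm hides the pin. I'll push slowly towards the hinge.

```bash
python3 -m crank '[{"fingers":1,"tx":0,"ty":0.01,"tz":0.06,"roll":0},{"fingers":1,"tx":0,"ty":0.02,"tz":0.12,"roll":0},{"fingers":1,"tx":0,"ty":0.03,"tz":0.18,"roll":0},{"fingers":1,"tx":0,"ty":0.05,"tz":0.24,"roll":0},{"fingers":1,"tx":0,"ty":0.06,"tz":0.3,"roll":0},{"fingers":1,"tx":0,"ty":0.07,"tz":0.36,"roll":0},{"fingers":1,"tx":0,"ty":0.08,"tz":0.42,"roll":0},{"fingers":1,"tx":0,"ty":0.08,"tz":0.45,"roll":0}]'; python3 go.py 145 -144 160
```

```text
time: 5.3
tool_pos: [0.6464, -0.0604, 0.1835]
tool_rot: [0.287, 1.571, 1.424]
contact_force: [0.1, 0.7, -0.7]
opening: 0.0921
t 5.3 TCP chest mm [ 143.  -153.2  183.5] tip z 158.5 q [-0.21  0.6   1.2   0.    1.35 -2.92] F chest [-0.   0.7 -0.7] open 0.0921
  tx ty tz [-0.04 -0.01  0.23] toolY yaw vs chest deg 169.2
```

```bash
python3 - <<'E'
from go import *
a=cam("wrist"); P=cloud(*a[1:])-H; C=np.stack([P@ex,P@ey,P[...,2]],-1)*1000
np.save("w1.npy",C); save("pics/w1.png",a[0])
m=(C[...,0]>55)&(C[...,0]<76)&(C[...,1]>-160)&(C[...,1]<-95)&(C[...,2]>130)&(C[...,2]<205)
print(m.sum(),C[m][::max(1,m.sum()//12)].round())
E
```

```text
971 [[  57. -140.  177.]
 [  64. -140.  181.]
 [  67. -141.  182.]
 [  71. -140.  182.]
 [  74. -140.  184.]
 [  72. -140.  186.]
 [  68. -139.  188.]
 [  63. -137.  189.]
 [  56. -135.  190.]
 [  59. -134.  189.]
 [  66. -133.  188.]
 [  66. -131.  190.]
 [  60. -126.  188.]]
```

View pics/w1.png

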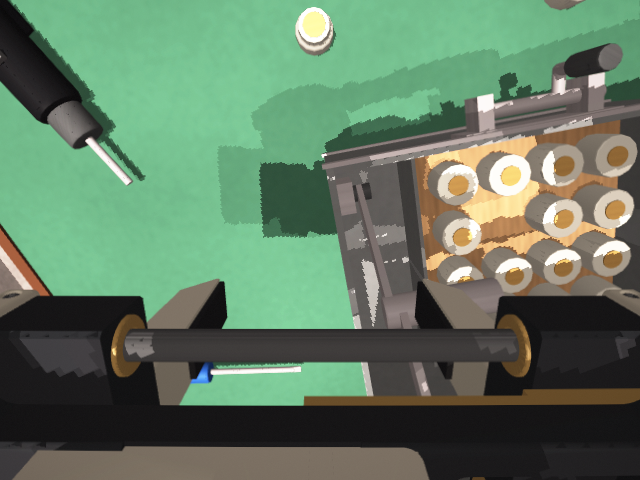

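The wrist view shows the finger at (430,290) against the pin, which lies at (400–500,300). The pin's front is at y ≈ -141, so it has moved about 4 mm and is near straight. I'll keep pushing.

```bash
python3 -m crank '[{"fingers":1,"tx":0,"ty":0.01,"tz":0.06,"roll":0},{"fingers":1,"tx":0,"ty":0.02,"tz":0.12,"roll":0},{"fingers":1,"tx":0,"ty":0.03,"tz":0.18,"roll":0},{"fingers":1,"tx":0.03,"ty":0.05,"tz":0.24,"roll":0},{"fingers":1,"tx":0.06,"ty":0.06,"tz":0.3,"roll":0},{"fingers":1,"tx":0.09,"ty":0.07,"tz":0.36,"roll":0},{"fingers":1,"tx":0.12,"ty":0.08,"tz":0.42,"roll":0},{"fingers":1,"tx":0.12,"ty":0.09,"tz":0.46,"roll":0}]'; cat > knee.py <<'E'
from go import *
delta(145,-144,160)
a=cam("wrist"); P=cloud(*a[1:])-H; C=np.stack([P@ex,P@ey,P[...,2]],-1)*1000
m=(C[...,0]>55)&(C[...,0]<76)&(C[...,1]>-160)&(C[...,1]<-60)&(C[...,2]>120)&(C[...,2]<205)
print(m.sum(),"pin front y",np.percentile(C[m][:,1],3),"top z",np.percentile(C[m][:,2],97))
E
python3 knee.py
```

```text
time: 6.35
tool_pos: [0.6509, -0.0425, 0.1788]
tool_rot: [-1.766, 1.57, -0.63]
contact_force: [0.0, -0.9, 0.8]
opening: 0.0919
t 6.35 TCP chest mm [ 143.  -134.7  178.8] tip z 153.8 q [-0.18  0.61  1.19 -0.    1.34 -2.89] F chest [ 0.3 -0.9  0.8] open 0.0919
  tx ty tz [-0.15 -0.09 -0.22] toolY yaw vs chest deg 169.2
1612 pin front y -139.32331674246095 top z 189.82990500337817
```

```bash
python3 - <<'E'
from go import *
a=cam("wrist"); P=cloud(*a[1:])-H; C=np.stack([P@ex,P@ey,P[...,2]],-1)*1000
save("pics/w2.png",cv2.resize(a[0][200:440,320:640],(640,480)))
for v in range(260,330,10): print(v,[tuple(C[v,u].round().astype(int)) if C[v,u,0]==C[v,u,0] else 0 for u in(390,410,430,450,470,490,510)])
E
```

```text
260 [(np.int64(83), np.int64(-74), np.int64(6)), (np.int64(64), np.int64(-70), np.int64(8)), (np.int64(86), np.int64(-140), np.int64(179)), (np.int64(78), np.int64(-139), np.int64(183)), (np.int64(69), np.int64(-138), np.int64(185)), (np.int64(60), np.int64(-137), np.int64(186)), (np.int64(-8), np.int64(-78), np.int64(64))]
270 [(np.int64(107), np.int64(-139), np.int64(181)), (np.int64(98), np.int64(-139), np.int64(185)), (np.int64(88), np.int64(-137), np.int64(185)), (np.int64(79), np.int64(-136), np.int64(186)), (np.int64(70), np.int64(-135), np.int64(188)), (np.int64(61), np.int64(-133), np.int64(188)), (np.int64(-9), np.int64(-68), np.int64(62))]
280 [(np.int64(108), np.int64(-135), np.int64(186)), (np.int64(99), np.int64(-135), np.int64(187)), (np.int64(91), np.int64(-135), np.int64(193)), (np.int64(80), np.int64(-132), np.int64(189)), (np.int64(71), np.int64(-130), np.int64(190)), (np.int64(61), np.int64(-128), np.int64(188)), (np.int64(-15), np.int64(-51), np.int64(48))]
290 [(np.int64(109), np.int64(-132), np.int64(190)), (np.int64(100), np.int64(-130), np.int64(189)), (np.in
[... 511 characters left out ...]
64(87), np.int64(-160), np.int64(262))]
310 [(np.int64(91), np.int64(-17), np.int64(4)), (np.int64(103), np.int64(-127), np.int64(201)), (np.int64(97), np.int64(-131), np.int64(212)), (np.int64(91), np.int64(-135), np.int64(221)), (np.int64(83), np.int64(-133), np.int64(221)), (np.int64(-3), np.int64(-14), np.int64(31)), (np.int64(89), np.int64(-159), np.int64(265))]
320 [(np.int64(92), np.int64(-5), np.int64(3)), (np.int64(104), np.int64(-124), np.int64(206)), (np.int64(97), np.int64(-126), np.int64(212)), (np.int64(93), np.int64(-135), np.int64(228)), (np.int64(86), np.int64(-134), np.int64(228)), (np.int64(79), np.int64(-133), np.int64(229)), (np.int64(90), np.int64(-157), np.int64(267))]
```

View pics/w2.png

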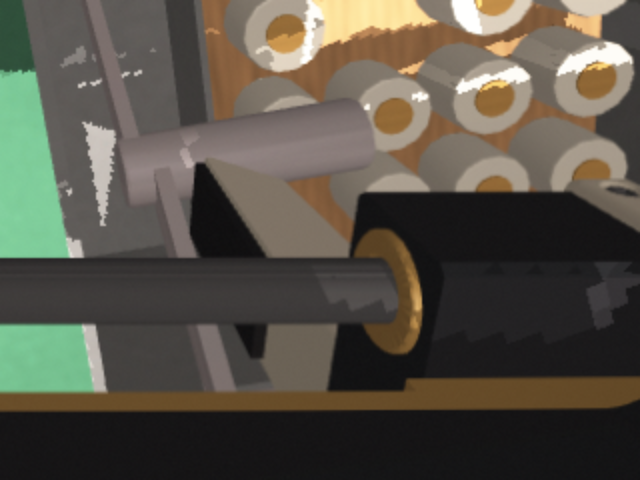

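The picture shows the fingertip at crop (200,165) above the pin, not in front of it: the tip reads about z 193, not 154. So the tip reach I assumed is wrong for the open gripper. I'll check that.

With the gripper open, the tips are about 13 mm behind the TCP, so the tip height has to be read from the camera. I'll back out, drop down properly, and come in again.

```bash
sed -i 's/ztip\/1000+.025/ztip\/1000-.013/; s/c\[2\]-25/c[2]+13/' go.py; python3 -m crank '[{"fingers":1,"tx":-0.1,"ty":0,"tz":0,"roll":0},{"fingers":1,"tx":-0.1,"ty":-0.06,"tz":-0.33,"roll":0},{"fingers":1,"tx":-0.1,"ty":-0.12,"tz":-0.66,"roll":0},{"fingers":1,"tx":-0.1,"ty":-0.19,"tz":-1,"roll":0},{"fingers":1,"tx":0.1,"ty":-0.19,"tz":-1,"roll":0},{"fingers":1,"tx":0.3,"ty":-0.19,"tz":-1,"roll":0},{"fingers":1,"tx":0.5,"ty":-0.19,"tz":-1,"roll":0},{"fingers":1,"tx":0.5,"ty":-0.19,"tz":-1,"roll":0}]'; python3 knee.py
```

```text
time: 7.6
tool_pos: [0.6404, -0.0813, 0.1574]
tool_rot: [1.682, 1.569, 2.819]
contact_force: [-0.1, -0.4, 0.3]
opening: 0.0918
t 7.6 TCP chest mm [ 142.3 -174.9  157.4] tip z 170.4 q [-0.24  0.61  1.24  0.    1.29 -2.95] F chest [ 0.  -0.4  0.3] open 0.0918
  tx ty tz [0.26 0.08 0.77] toolY yaw vs chest deg 169.2Traceback (most recent call last):
  File "knee.py", line 5, in <module>
    print(m.sum(),"pin front y",np.percentile(C[m][:,1],3),"top z",np.percentile(C[m][:,2],97))
                                ~~~~~~~~~~~~~^^^^^^^^^^^^^
    return _quantile_unchecked(
        a, q, axis, out, overwrite_input, method, keepdims, weights)
    return _ureduce(a,
                    func=_quantile_ureduce_func,
    ...<5 lines>...
                    overwrite_input=overwrite_input,
                    method=method)
    r = func(a, **kwargs)
    result = _quantile(arr,
                       quantiles=q,
    ...<2 lines>...
                       out=out,
                       weights=wgt)
    slices_having_nans = np.isnan(arr[-1, ...])
                                  ~~~^^^^^^^^^
IndexError: index -1 is out of bounds for axis 0 with size 0
```

```bash
python3 -m crank '[{"fingers":1,"tx":0,"ty":0.01,"tz":0.07,"roll":0},{"fingers":1,"tx":0,"ty":0.03,"tz":0.14,"roll":0},{"fingers":1,"tx":0,"ty":0.04,"tz":0.21,"roll":0},{"fingers":1,"tx":0,"ty":0.05,"tz":0.27,"roll":0},{"fingers":1,"tx":0,"ty":0.06,"tz":0.32,"roll":0},{"fingers":1,"tx":0,"ty":0.07,"tz":0.37,"roll":0},{"fingers":1,"tx":0,"ty":0.08,"tz":0.42,"roll":0},{"fingers":1,"tx":0,"ty":0.09,"tz":0.47,"roll":0}]'; python3 go.py 145 -144 160
```

```text
time: 8.65
tool_pos: [0.6454, -0.0635, 0.1584]
tool_rot: [2.38, 1.57, -2.768]
contact_force: [-1.5, -4.3, -1.5]
opening: 0.0921
t 8.65 TCP chest mm [ 142.8 -156.5  158.4] tip z 171.4 q [-0.22  0.61  1.23 -0.    1.29 -2.92] F chest [-0.4 -4.5 -1.5] open 0.0921
  tx ty tz [0.28 0.   0.32] toolY yaw vs chest deg 169.2
```

Contact: 4.5 N at the pin, as expected. I'll push on, a little downward.

```bash
python3 -m crank '[{"fingers":1,"tx":0.03,"ty":0.01,"tz":0.06,"roll":0},{"fingers":1,"tx":0.06,"ty":0.02,"tz":0.12,"roll":0},{"fingers":1,"tx":0.1,"ty":0.03,"tz":0.18,"roll":0},{"fingers":1,"tx":0.14,"ty":0.05,"tz":0.24,"roll":0},{"fingers":1,"tx":0.18,"ty":0.06,"tz":0.3,"roll":0},{"fingers":1,"tx":0.22,"ty":0.07,"tz":0.35,"roll":0},{"fingers":1,"tx":0.26,"ty":0.08,"tz":0.4,"roll":0},{"fingers":1,"tx":0.26,"ty":0.08,"tz":0.42,"roll":0}]'; python3 knee.py
```

```text
time: 9.65
tool_pos: [0.6489, -0.0493, 0.147]
tool_rot: [3.039, 1.566, -2.108]
contact_force: [-2.9, -14.5, -7.2]
opening: 0.0918
t 9.65 TCP chest mm [ 142.8 -141.8  147. ] tip z 160.0 q [-0.19  0.63  1.24 -0.    1.27 -2.9 ] F chest [  0.7 -14.7  -7.2] open 0.0918
  tx ty tz [ 0.   -0.07 -0.04] toolY yaw vs chest deg 169.2
15 pin front y -120.50775483225122 top z 167.262948415753
```

```bash
python3 -m crank '[{"fingers":1,"tx":0,"ty":-0.04,"tz":-0.25,"roll":0},{"fingers":1,"tx":0,"ty":-0.1,"tz":-0.5,"roll":0},{"fingers":1,"tx":0,"ty":-0.15,"tz":-0.8,"roll":0},{"fingers":1,"tx":-0.3,"ty":-0.2,"tz":-1.1,"roll":0},{"fingers":1,"tx":-1.2,"ty":-0.2,"tz":-1.1,"roll":0},{"fingers":1,"tx":-2.5,"ty":-0.2,"tz":-1.1,"roll":0},{"fingers":-1,"tx":-3.8,"ty":-0.2,"tz":-1.1,"roll":0},{"fingers":-1,"tx":-5,"ty":-0.2,"tz":-1.1,"roll":0}]' 40; python3 - <<'E'
from go import *
delta(0,-30,350)
for n in("side","top"):
    a=cam(n); P=cloud(*a[1:])-H; C=np.stack([P@ex,P@ey,P[...,2]],-1)*1000
    save(f"pics/{n}3.png",a[0])
    m=(C[...,0]>58)&(C[...,0]<98)&(C[...,1]>-145)&(C[...,1]<-50)&(C[...,2]>100)&(C[...,2]<200)
    k=(abs(C[...,0])<110)&(C[...,1]>-80)&(C[...,1]<-25)&(C[...,2]>140)&(C[...,2]<320)
    print(n,"pin cand",m.sum(),np.percentile(C[m],[3,50,97],axis=0).round().tolist() if m.any() else "")
    if k.sum()>30:
        r=np.degrees(0); ang=np.arctan2(C[k][:,2]-115,-C[k][:,1]); print("lid ang",k.sum(),np.percentile(ang,[5,50,95]).round(3))
E
```

```text
time: 10.7
tool_pos: [0.638, -0.0904, 0.3517]
tool_rot: [-1.283, 1.568, -0.147]
contact_force: [1.0, -1.4, 0.2]
opening: 0.0766
t 10.7 TCP chest mm [ 142.2 -184.3  351.7] tip z 364.7 q [-0.26  0.53  0.86  0.    1.75 -2.97] F chest [ 1.3 -1.1  0.2] open 0.0766
  tx ty tz [0.36 4.22 3.12] toolY yaw vs chest deg 169.2
side pin cand 192 [[60.0, -122.0, 166.0], [79.0, -116.0, 175.0], [97.0, -106.0, 179.0]]
top pin cand 225 [[59.0, -122.0, 169.0], [85.0, -114.0, 175.0], [97.0, -106.0, 178.0]]
lid ang 6197 [1.173 1.196 1.247]
```

View pics/side3.png

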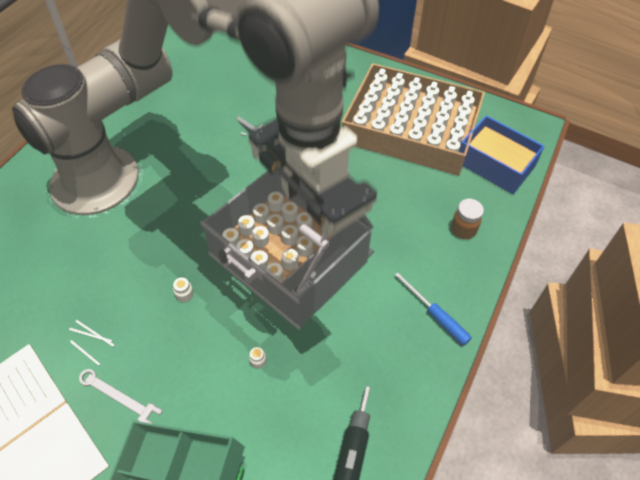

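The pin is now centred at about (y -113, 54 mm above the rim), so the knee is at about 2.5 and well broken. The side picture confirms the pin has moved in. Next I'll close the fingers and move to behind and above the lid.

```bash
python3 -m crank '[{"fingers":-1,"tx":-0.6,"ty":0.2,"tz":0.2,"roll":1},{"fingers":-1,"tx":-0.6,"ty":0.8,"tz":0.8,"roll":2},{"fingers":-1,"tx":-0.6,"ty":1.4,"tz":1.4,"roll":3},{"fingers":-1,"tx":-0.6,"ty":2.1,"tz":2,"roll":4},{"fingers":-1,"tx":-0.6,"ty":2.8,"tz":2.6,"roll":5},{"fingers":-1,"tx":-0.6,"ty":3.4,"tz":3.1,"roll":6},{"fingers":-1,"tx":-0.6,"ty":3.7,"tz":3.3,"roll":7},{"fingers":-1,"tx":-0.6,"ty":3.7,"tz":3.3,"roll":8}]'; python3 - <<'E'
from go import *
delta(20,-30,330)
s,Rm,p,c=where()
for n in("wrist","side"):
    a=cam(n); P=(cloud(*a[1:])-p)@Rm*1000
    m=(abs(P[...,1])<25)&(abs(P[...,2])<14)&(P[...,0]>-60)&(P[...,0]<38)
    print(n,m.sum(),np.percentile(P[m],[1,50,99],axis=0).round().tolist() if m.any() else "")
E
```

```text
time: 11.8
tool_pos: [0.559, 0.0929, 0.373]
tool_rot: [0.769, 1.57, 0.505]
contact_force: [-0.7, -0.8, 0.4]
opening: 0.0002
t 11.8 TCP chest mm [ 20.9 -25.8 373. ] tip z 386.0 q [ 0.03  0.36  1.07  0.    1.71 -1.28] F chest [-0.5 -1.   0.4] open 0.0002
  tx ty tz [ 1.4  -0.11 -0.02] toolY yaw vs chest deg 89.0
wrist 1638 [[-58.0, -15.0, -12.0], [-27.0, 1.0, -11.0], [-12.0, 16.0, 9.0]]
side 383 [[-59.0, -21.0, -10.0], [-37.0, -11.0, 11.0], [-14.0, 16.0, 14.0]]
```

The closed tips are also 13 mm behind the TCP; both cameras agree, and the pin contact fits. I'll use that and come down to the lid's outer face.

```bash
python3 -m crank '[{"fingers":-1,"tx":0.8,"ty":-0.1,"tz":0,"roll":0},{"fingers":-1,"tx":1.6,"ty":-0.2,"tz":0,"roll":0},{"fingers":-1,"tx":2.1,"ty":-0.3,"tz":0,"roll":0},{"fingers":-1,"tx":2.15,"ty":-0.35,"tz":0,"roll":0},{"fingers":-1,"tx":2.25,"ty":-0.5,"tz":0,"roll":0},{"fingers":-1,"tx":2.3,"ty":-0.6,"tz":0,"roll":0},{"fingers":-1,"tx":2.35,"ty":-0.7,"tz":0,"roll":0},{"fingers":-1,"tx":2.4,"ty":-0.8,"tz":0,"roll":0}]'; python3 go.py 20 -60 288
```

```text
time: 12.9
tool_pos: [0.5516, 0.0609, 0.2765]
tool_rot: [0.397, 1.57, 0.138]
contact_force: [-0.6, 0.3, 0.2]
opening: 0.0004
t 12.9 TCP chest mm [ 21.5 -58.7 276.5] tip z 289.5 q [-0.03  0.36  1.33  0.    1.45 -1.34] F chest [-0.7  0.1  0.2] open 0.0004
  tx ty tz [ 0.04 -0.03 -0.04] toolY yaw vs chest deg 89.2
```

```bash
python3 -m crank '[{"fingers":-1,"tx":0.06,"ty":-0.12,"tz":0,"roll":0},{"fingers":-1,"tx":0.13,"ty":-0.25,"tz":0,"roll":0},{"fingers":-1,"tx":0.2,"ty":-0.37,"tz":0,"roll":0},{"fingers":-1,"tx":0.28,"ty":-0.5,"tz":0,"roll":0},{"fingers":-1,"tx":0.37,"ty":-0.63,"tz":0,"roll":0},{"fingers":-1,"tx":0.45,"ty":-0.76,"tz":0,"roll":0},{"fingers":-1,"tx":0.56,"ty":-0.9,"tz":0,"roll":0},{"fingers":-1,"tx":0.66,"ty":-1.04,"tz":0,"roll":0}]'; python3 - <<'E'
from go import *
delta(20,-100,263)
a=cam("top"); P=cloud(*a[1:])-H; C=np.stack([P@ex,P@ey,P[...,2]],-1)*1000
for x0 in(-90,-60,60,90,115):
    k=(abs(C[...,0]-x0)<6)&(C[...,1]>-140)&(C[...,1]<-40)&(C[...,2]>150)&(C[...,2]<300)
    if k.sum()>5: print(x0,k.sum(),np.percentile(np.arctan2(C[k][:,2]-123,-C[k][:,1]),[5,50,95]).round(3))
E
```

```text
time: 13.9
tool_pos: [0.5416, 0.0208, 0.2508]
tool_rot: [0.303, 1.568, 0.044]
contact_force: [1.4, 1.4, 4.6]
opening: 0.0007
t 13.9 TCP chest mm [ 21.6 -99.9 250.8] tip z 263.8 q [-0.1   0.35  1.42  0.    1.37 -1.41] F chest [1.  1.7 4.6] open 0.0007
  tx ty tz [ 0.02 -0.   -0.04] toolY yaw vs chest deg 89.2
-90 642 [0.9   0.927 0.967]
-60 637 [0.901 0.926 0.965]
60 6 [0.939 0.955 0.967]
```

```bash
python3 -m crank '[{"fingers":-1,"tx":0.1,"ty":-0.12,"tz":0,"roll":0},{"fingers":-1,"tx":0.2,"ty":-0.23,"tz":0,"roll":0},{"fingers":-1,"tx":0.31,"ty":-0.34,"tz":0,"roll":0},{"fingers":-1,"tx":0.42,"ty":-0.45,"tz":0,"roll":0},{"fingers":-1,"tx":0.53,"ty":-0.55,"tz":0,"roll":0},{"fingers":-1,"tx":0.64,"ty":-0.65,"tz":0,"roll":0},{"fingers":-1,"tx":0.76,"ty":-0.74,"tz":0,"roll":0},{"fingers":-1,"tx":0.88,"ty":-0.83,"tz":0,"roll":0}]'; python3 go.py 20 -133 229
```

```text
time: 14.95
tool_pos: [0.5321, -0.0115, 0.2143]
tool_rot: [-2.608, 1.571, -2.868]
contact_force: [0.8, -0.7, 5.0]
opening: 0.0002
t 14.95 TCP chest mm [  20.3 -133.6  214.3] tip z 227.3 q [-0.17  0.36  1.51 -0.    1.28 -1.48] F chest [ 1.  -0.5  5. ] open 0.0002
  tx ty tz [-0.04  0.01 -0.01] toolY yaw vs chest deg 89.2
```

```bash
python3 -m crank '[{"fingers":-1,"tx":0.11,"ty":-0.08,"tz":0,"roll":0},{"fingers":-1,"tx":0.23,"ty":-0.16,"tz":0,"roll":0},{"fingers":-1,"tx":0.34,"ty":-0.24,"tz":0,"roll":0},{"fingers":-1,"tx":0.46,"ty":-0.32,"tz":0,"roll":0},{"fingers":-1,"tx":0.59,"ty":-0.39,"tz":0,"roll":0},{"fingers":-1,"tx":0.72,"ty":-0.46,"tz":0,"roll":0},{"fingers":-1,"tx":0.85,"ty":-0.52,"tz":0,"roll":0},{"fingers":-1,"tx":0.98,"ty":-0.58,"tz":0,"roll":0}]'; python3 go.py 20 -157 188
```

```text
time: 15.95
tool_pos: [0.5264, -0.0338, 0.1751]
tool_rot: [0.199, 1.571, -0.061]
contact_force: [2.1, -0.2, 2.8]
opening: 0.0006
t 15.95 TCP chest mm [  20.1 -156.6  175.1] tip z 188.1 q [-0.21  0.38  1.58  0.    1.18 -1.52] F chest [2.1 0.3 2.8] open 0.0006
  tx ty tz [ 0.   -0.01 -0.  ] toolY yaw vs chest deg 89.2
```

```bash
python3 -m crank '[{"fingers":-1,"tx":0.13,"ty":-0.05,"tz":0,"roll":0},{"fingers":-1,"tx":0.26,"ty":-0.1,"tz":0,"roll":0},{"fingers":-1,"tx":0.39,"ty":-0.15,"tz":0,"roll":0},{"fingers":-1,"tx":0.52,"ty":-0.19,"tz":0,"roll":0},{"fingers":-1,"tx":0.64,"ty":-0.22,"tz":0,"roll":0},{"fingers":-1,"tx":0.77,"ty":-0.25,"tz":0,"roll":0},{"fingers":-1,"tx":0.89,"ty":-0.28,"tz":0,"roll":0},{"fingers":-1,"tx":1.01,"ty":-0.3,"tz":0,"roll":0}]'; python3 go.py 20 -171 147
```

```text
time: 16.95
tool_pos: [0.5232, -0.0452, 0.1347]
tool_rot: [2.925, 1.571, 2.665]
contact_force: [2.1, -2.0, 2.7]
opening: 0.0006
t 16.95 TCP chest mm [  19.8 -168.5  134.7] tip z 147.7 q [-0.23  0.42  1.64  0.    1.08 -1.54] F chest [ 2.5 -1.4  2.7] open 0.0006
  tx ty tz [ 0.02 -0.06  0.01] toolY yaw vs chest deg 89.2
```

```bash
python3 -m crank '[{"fingers":-1,"tx":0.1,"ty":-0.01,"tz":0,"roll":0},{"fingers":-1,"tx":0.2,"ty":-0.02,"tz":0,"roll":0},{"fingers":-1,"tx":0.29,"ty":-0.03,"tz":0,"roll":0},{"fingers":-1,"tx":0.37,"ty":-0.03,"tz":0,"roll":0},{"fingers":-1,"tx":0.44,"ty":-0.03,"tz":0,"roll":0},{"fingers":-1,"tx":0.5,"ty":-0.03,"tz":0,"roll":0},{"fingers":-1,"tx":0.55,"ty":-0.03,"tz":0,"roll":0},{"fingers":-1,"tx":0.6,"ty":-0.03,"tz":0,"roll":0}]'; python3 go.py 20 -171 123
python3 -m crank '[{"fingers":-1,"tx":0.02,"ty":0,"tz":0,"roll":0},{"fingers":-1,"tx":0.03,"ty":0,"tz":0,"roll":0},{"fingers":-1,"tx":0.05,"ty":0,"tz":0,"roll":0},{"fingers":-1,"tx":0.06,"ty":0,"tz":0,"roll":0},{"fingers":-1,"tx":0.08,"ty":0,"tz":0,"roll":0},{"fingers":-1,"tx":0.09,"ty":0,"tz":0,"roll":0},{"fingers":-1,"tx":0.1,"ty":0,"tz":0,"roll":0},{"fingers":-1,"tx":0.1,"ty":0,"tz":0,"roll":0}]'; python3 go.py 20 -171 123
```

```text
time: 17.95
tool_pos: [0.5228, -0.0462, 0.1123]
tool_rot: [0.595, 1.571, 0.335]
contact_force: [-8.9, 1.2, 24.4]
opening: 0.0001
t 17.95 TCP chest mm [  19.7 -169.5  112.3] tip z 125.3 q [-0.23  0.45  1.67  0.    1.02 -1.55] F chest [-8.9 -1.  24.4] open 0.0001
  tx ty tz [ 0.06 -0.04  0.01] toolY yaw vs chest deg 89.2
time: 18.95
tool_pos: [0.523, -0.0462, 0.1121]
tool_rot: [-0.02, 1.568, -0.28]
contact_force: [-15.7, 2.3, 42.1]
opening: 0.0007
t 18.95 TCP chest mm [  19.9 -169.5  112.1] tip z 125.1 q [-0.23  0.45  1.67 -0.    1.02 -1.55] F chest [-15.8  -1.6  42.1] open 0.0007
  tx ty tz [ 0.05 -0.04  0.  ] toolY yaw vs chest deg 89.2
```

Force rises with no further travel, so the lid is on its stop. I'll lift off, move towards the near side of the knob, and check.

```bash
python3 -m crank '[{"fingers":-1,"tx":-0.5,"ty":0,"tz":0,"roll":0},{"fingers":-1,"tx":-1.3,"ty":0,"tz":0,"roll":0},{"fingers":-1,"tx":-2,"ty":-0.3,"tz":-0.6,"roll":0},{"fingers":-1,"tx":-2,"ty":-0.8,"tz":-1.3,"roll":0},{"fingers":-1,"tx":-2,"ty":-1.3,"tz":-2,"roll":0},{"fingers":-1,"tx":-2,"ty":-1.8,"tz":-2.6,"roll":0},{"fingers":-1,"tx":-2,"ty":-1.8,"tz":-2.6,"roll":0},{"fingers":-1,"tx":-2,"ty":-1.8,"tz":-2.6,"roll":0}]'; python3 - <<'E'
from go import *
delta(-80,-242,122)
for n in("top","side"):
    a=cam(n); P=cloud(*a[1:])-H; C=np.stack([P@ex,P@ey,P[...,2]],-1)*1000
    save(f"pics/{n}4.png",a[0])
    for y0 in(-30,-100,-150,-180,-200):
        k=(abs(C[...,1]-y0)<6)&(C[...,0]>30)&(C[...,0]<125)&(C[...,2]>90)&(C[...,2]<150)
        if k.sum()>5: print(n,y0,k.sum(),np.percentile(C[k][:,2],[10,50,90]).round(1))
    k=(C[...,0]>-55)&(C[...,0]<-10)&(C[...,1]<-228)&(C[...,1]>-256)&(C[...,2]>120)&(C[...,2]<150)
    print("knob",k.sum(),np.percentile(C[k],[5,50,95],axis=0).round(1).tolist() if k.any() else "")
E
```

```text
time: 19.95
tool_pos: [0.4046, -0.0891, 0.1872]
tool_rot: [0.386, 1.57, 0.126]
contact_force: [0.4, 0.8, 1.4]
opening: 0.0004
t 19.95 TCP chest mm [ -84.5 -239.9  187.2] tip z 200.2 q [-0.4   0.17  1.85  0.    1.12 -1.71] F chest [0.2 0.8 1.4] open 0.0004
  tx ty tz [ 1.96 -0.05  0.11] toolY yaw vs chest deg 89.2
top -30 492 [122.2 124.2 126.3]
top -100 505 [122.5 124.7 126.6]
top -150 502 [122.6 124.8 126.8]
top -180 494 [121.9 124.  126.1]
top -200 501 [121.9 123.7 125.8]
knob 0 
side -30 235 [122.9 125.  127.1]
side -100 257 [122.9 125.1 127.4]
side -150 289 [123.  125.1 127.4]
side -180 300 [122.3 124.5 126.5]
side -200 307 [121.6 124.  126. ]
knob 93 [[-35.1, -245.8, 121.4], [-27.1, -241.1, 138.5], [-23.5, -234.0, 145.5]]
```

View pics/side4.png

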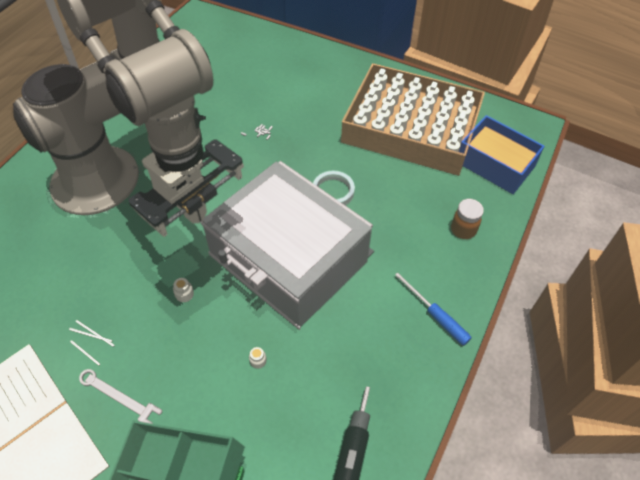

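The lid reads flat at 124 mm front and back, so it is shut. The knob is at x ≈ -31, y ≈ -241, still drawn back. Next I'll drop beside the knob and push it.

```bash
python3 -m crank '[{"fingers":-1,"tx":0.7,"ty":-0.03,"tz":0,"roll":0},{"fingers":-1,"tx":1.4,"ty":-0.05,"tz":0,"roll":0},{"fingers":-1,"tx":1.9,"ty":-0.05,"tz":0,"roll":0},{"fingers":-1,"tx":1.98,"ty":-0.05,"tz":0.2,"roll":0},{"fingers":-1,"tx":1.98,"ty":-0.05,"tz":0.4,"roll":0},{"fingers":-1,"tx":1.98,"ty":-0.05,"tz":0.6,"roll":0},{"fingers":-1,"tx":1.98,"ty":-0.05,"tz":0.8,"roll":0},{"fingers":-1,"tx":1.98,"ty":-0.05,"tz":0.9,"roll":0}]'; python3 go.py -20 -242 120
python3 -m crank '[{"fingers":-1,"tx":0,"ty":0,"tz":0.1,"roll":0},{"fingers":-1,"tx":0,"ty":0,"tz":0.2,"roll":0},{"fingers":-1,"tx":0,"ty":0,"tz":0.28,"roll":0},{"fingers":-1,"tx":0,"ty":0,"tz":0.36,"roll":0},{"fingers":-1,"tx":0,"ty":0,"tz":0.43,"roll":0},{"fingers":-1,"tx":0,"ty":0,"tz":0.5,"roll":0},{"fingers":-1,"tx":0,"ty":0,"tz":0.56,"roll":0},{"fingers":-1,"tx":0,"ty":0,"tz":0.6,"roll":0}]'; python3 go.py -20 -242 120
```

```text
time: 21.05
tool_pos: [0.439, -0.1006, 0.1082]
tool_rot: [-0.04, 1.57, -0.3]
contact_force: [-0.1, 0.2, 0.1]
opening: 0.0003
t 21.05 TCP chest mm [ -48.4 -242.7  108.2] tip z 121.2 q [-0.4   0.33  1.87  0.    0.93 -1.71] F chest [-0.1  0.2  0.1] open 0.0003
  tx ty tz [0.03 0.03 0.71] toolY yaw vs chest deg 89.2
time: 22.05
tool_pos: [0.4615, -0.1064, 0.1078]
tool_rot: [2.306, 1.57, 2.046]
contact_force: [-2.5, 1.7, 1.2]
opening: 0.0007
t 22.05 TCP chest mm [ -25.1 -242.9  107.8] tip z 120.8 q [-0.39  0.37  1.81  0.    0.96 -1.7 ] F chest [-2.8  1.   1.2] open 0.0007
  tx ty tz [0.02 0.02 0.13] toolY yaw vs chest deg 89.2
```

Sliding at about 2.8 N, with the last few mm left to the end stop.

```bash
python3 -m crank '[{"fingers":-1,"tx":0,"ty":0,"tz":0.04,"roll":0},{"fingers":-1,"tx":0,"ty":0,"tz":0.08,"roll":0},{"fingers":-1,"tx":0,"ty":0,"tz":0.11,"roll":0},{"fingers":-1,"tx":0,"ty":0,"tz":0.14,"roll":0},{"fingers":-1,"tx":0,"ty":0,"tz":0.17,"roll":0},{"fingers":-1,"tx":0,"ty":0,"tz":0.2,"roll":0},{"fingers":-1,"tx":0,"ty":0,"tz":0.2,"roll":0},{"fingers":-1,"tx":0,"ty":0,"tz":0.2,"roll":0}]'; python3 go.py -20 -242 120
```

```text
time: 23.05
tool_pos: [0.4675, -0.1081, 0.1077]
tool_rot: [3.109, 1.567, 2.85]
contact_force: [-7.7, 3.9, 4.6]
opening: 0.0006
t 23.05 TCP chest mm [ -18.9 -243.   107.7] tip z 120.7 q [-0.39  0.38  1.79 -0.    0.97 -1.7 ] F chest [-8.4  1.9  4.6] open 0.0006
  tx ty tz [ 0.02  0.02 -0.03] toolY yaw vs chest deg 89.2
```

```bash
python3 -m crank '[{"fingers":-1,"tx":0,"ty":0,"tz":0.04,"roll":0},{"fingers":-1,"tx":0,"ty":0,"tz":0.07,"roll":0},{"fingers":-1,"tx":0,"ty":0,"tz":0.1,"roll":0},{"fingers":-1,"tx":0,"ty":0,"tz":0.1,"roll":0},{"fingers":-1,"tx":0,"ty":0,"tz":0.1,"roll":0},{"fingers":-1,"tx":0,"ty":0,"tz":0.1,"roll":0},{"fingers":-1,"tx":0,"ty":0,"tz":0.1,"roll":0},{"fingers":-1,"tx":0,"ty":0,"tz":0.1,"roll":0}]'; python3 go.py -20 -242 120
```

```text
time: 24.05
tool_pos: [0.4678, -0.1082, 0.1076]
tool_rot: [3.14, 1.559, 2.88]
contact_force: [-20.5, 5.0, 15.9]
opening: 0.0009
t 24.05 TCP chest mm [ -18.6 -243.   107.6] tip z 120.6 q [-0.39  0.39  1.79 -0.    0.98 -1.7 ] F chest [-21.1  -0.2  15.9] open 0.0009
  tx ty tz [ 0.02  0.02 -0.03] toolY yaw vs chest deg 89.2
```

Hard stop: 21 N with only 0.3 mm of movement. I'll back away along -x, lift clear, and check.

```bash
python3 -m crank '[{"fingers":-1,"tx":0,"ty":0,"tz":-0.3,"roll":0},{"fingers":-1,"tx":0,"ty":0,"tz":-0.8,"roll":0},{"fingers":-1,"tx":-0.5,"ty":0,"tz":-1.3,"roll":0},{"fingers":-1,"tx":-1.5,"ty":0,"tz":-1.5,"roll":0},{"fingers":-1,"tx":-2.5,"ty":0,"tz":-1.8,"roll":0},{"fingers":-1,"tx":-3,"ty":0,"tz":-1.8,"roll":0},{"fingers":-1,"tx":-3,"ty":0,"tz":-1.8,"roll":0},{"fingers":-1,"tx":-3,"ty":0,"tz":-1.8,"roll":0}]'; python3 - <<'E'
from go import *
delta(-80,-242,122)
ims=[]
for n in("top","side"):
    a=cam(n); P=cloud(*a[1:])-H; C=np.stack([P@ex,P@ey,P[...,2]],-1)*1000
    ims.append(a[0]); P0=np.load(n+"0.npz")["P"]; P1=P+H
    for y0 in(-30,-150,-200):
        k=(abs(C[...,1]-y0)<6)&(C[...,0]>30)&(C[...,0]<125)&(C[...,2]>90)&(C[...,2]<150)
        if k.sum()>5: print(n,y0,np.median(C[k][:,2]).round(1))
    k=(C[...,0]>-55)&(C[...,0]<30)&(C[...,1]<-230)&(C[...,1]>-256)&(C[...,2]>125)&(C[...,2]<150)
    print("knob",k.sum(),np.percentile(C[k],[5,50,95],axis=0).round(1).tolist() if k.any() else "")
    if n=="top":
        for nm,(v,u) in dict(b=(238,452),a=(365,425),tape=(279,188)).items():
            for Q in(P0,P1):
                q=Q[v-35:v+35,u-35:u+35].reshape(-1,3); q=q[(q[:,2]>.012)&(q[:,2]<.06)]; print(nm,len(q),q.mean(0).round(3) if len(q) else "")
save("pics/end.png",np.hstack([cv2.resize(ims[1][100:400,120:420],(400,400)),cv2.resize(ims[0][100:400,180:480],(400,400))]))
E
```

```text
time: 25.05
tool_pos: [0.4033, -0.0912, 0.227]
tool_rot: [3.136, 1.57, 2.875]
contact_force: [-0.2, 0.3, -0.4]
opening: 0.0
t 25.05 TCP chest mm [ -85.3 -242.2  227. ] tip z 240.0 q [-0.41  0.13  1.78 -0.    1.24 -1.72] F chest [-0.2  0.2 -0.4] open 0.0
  tx ty tz [2.95 0.01 0.13] toolY yaw vs chest deg 89.2
top -30 124.4
top -150 124.5
top -200 123.7
knob 11 [[-3.1, -236.1, 128.0], [0.6, -234.5, 140.2], [3.4, -233.7, 143.3]]
b 310 [ 0.582 -0.204  0.031]
b 307 [ 0.582 -0.204  0.031]
a 440 [ 0.378 -0.15   0.036]
a 0 
tape 1079 [0.52  0.229 0.022]
tape 1083 [0.52  0.229 0.022]
side -30 125.0
side -150 125.0
side -200 124.1
knob 79 [[-6.4, -245.9, 127.6], [1.4, -240.6, 141.5], [4.9, -234.0, 145.0]]
```

View pics/end.png

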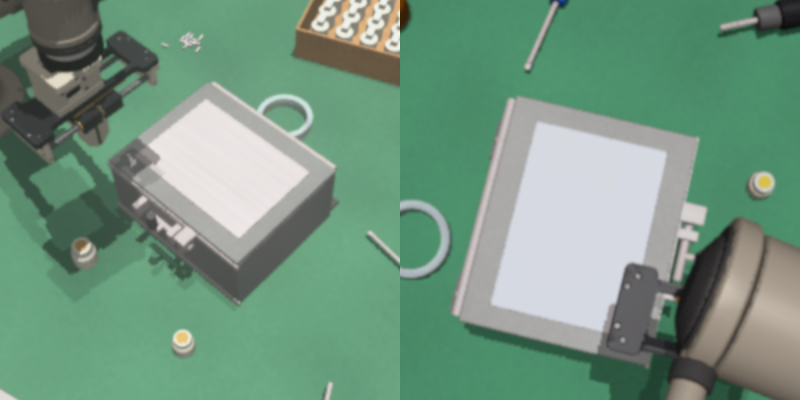

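The lid is flat and shut, and the knob has moved about 28 mm to its stop. Holder_b and the tape have not moved. Holder_a stands at the same place in the side view, (183,289). The robot touches nothing, so I'll hand in.

```bash
python3 -c "from cell import *; print(hand_in())"
```

```text
the job is handed in; nothing more can be done
None
```

The chest is shut and bolted, and I handed the job in at about 25 s of the 56 s allowed. I broke the stay's knee with one open finger, lowered the lid over about 6 s with the closed fingertips, then pushed the bolt to its end stop.

**Last checks**
- **Lid:** its top face reads 124–125 mm at both front and back in both cameras, against 123 mm nominal, so it is shut.
- **Bolt:** the knob moved about 28 mm and then held against a hard stop at 21 N. It had started a few mm in.
- **Loose items:** holder_b and the tape are unmoved to within 1 mm. Holder_a was hidden from the top camera at the end, but it stands at the same place in the side picture.
- **Contact:** at hand-in the wrist force was about 0 N, so the robot was touching nothing.

**What disagreed**
- **Tip reach:** the fingertips appeared about 13 mm behind the TCP, not 25 mm ahead of it as stated. My first push therefore passed over the pin without moving it much. I corrected from the camera and repeated it.
- **Forces:** the wrist read up to about 16 N at the end of the knee push; part of that may have been the gripper's body on the stay. Confirming the lid's stop with the fingertips read 42 N upwards (about 45 N in all).

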